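# Fold back the flaps of a carton of terracotta mugs in the shop

### The job

Open up the carton of mugs on the counter for display: get under each of the two sagging long flaps, swing it up and over to the outside, and fold it right back until it comes up against its own stop, leaving both flaps there. Be gentle: do not lean hard on the carton, the flaps or the mugs inside, do not strain a flap against its stop, and leave the loose mug, the tin and the lamp base standing where they are.

Things in the scene. Friction and masses are not known exactly. Their poses are not given: they have to be found in the camera images.
- carton: Brown cardboard carton on the counter, too heavy to shift: 190 mm along its x, 240 mm along its y, rim 150 mm above the counter, walls 5 mm. Origin: centre of its underside; z up. Its long walls (left at +y, right at -y) carry the two flaps, which point inward and leave a gap of 82 to 87 mm along x between their edges. Short flaps at the -x and +x ends hang fixed outside, below the rim, reaching 40 mm.
- flap_left (a joint): Angle (rad) of the left flap, on the +y wall: 0 level, pointing inward; negative sagging into the carton (starts -0.3 to -0.16, sags to -0.36 at most); 1.57 upright; more leans outward. Smooth board 4 mm thick, 178 mm along x, 75 mm from crease to edge. Stiff crease (0.12 N m, 1.6 N at the edge): it stays where it is left. A slightly springy stop somewhere from 2.1 to 2.65 must be felt; each flap has its own.
- flap_right (a joint): The same for the right flap, on the carton's -y wall: same size, signs and stiffness, its own stop somewhere from 2.1 to 2.65 rad, at a different angle from the left one's. At either stop the card gives by about 0.02 rad for 5 N pushed 50 mm from the crease, ever harder to push, and springs back to the stop when let go.
- flap_left_crease (a point): Middle of the left flap's crease line: in the carton's frame at x 0, y +115 mm, z 150 mm. Axes as the carton's. The flap turns about the carton's x direction through this point.
- flap_right_crease (a point): Middle of the right flap's crease line: in the carton's frame at x 0, y -115 mm, z 150 mm. Axes as the carton's.
- flap_left_edge (a point): Middle of the left flap's free edge, half-way through its thickness, 75 mm from the crease; turns with the flap, z is the normal of its outer, taped face. Pushing sideways or down on the edge does not open the flap: a finger must lean 20 to 45 degrees from vertical through the gap, its tip pointing outward under the flap, and then lift and follow round the crease.
- flap_right_edge (a point): Middle of the right flap's free edge, as for the left.
- ware: Four open terracotta mugs (74 mm wide, 60 mm tall) with a card cross between them, fixed in the bottom of the carton. Origin on the carton's inner floor, 5 mm above the counter; the mugs' rims are 85 mm below the carton's rim. Fragile.
- mug: Loose terracotta mug, 80 mm wide, 90 mm tall, with a handle, standing near the carton: a bystander. Origin: centre of its underside.
- tin: Loose tin with a green band, 84 mm wide, 110 mm tall: a bystander. Origin: centre of its underside.
- lamp: Loose grey-green turned lamp base with a brass top, foot 100 mm wide, 163 mm tall: a bystander. Origin: centre of its underside.

How it is judged (in metres and radians):
On the way, in this order (a step that is already met when the one before it is completed fails the run):
1. one of the flaps has been swung up past upright (value of joint any of flap_left, flap_right above 1.6 rad), for 0.1 s.
2. both flaps are folded right back (value of joint flap_left above 2.06 rad and value of joint flap_right above 2.46 rad), for 0.2 s.
At the end, for the whole second after the job is handed in: Both flaps stay folded back at rest, each within 0.12 rad of its own stop (all of step 2 and velocity of joint flap_left between -0.1 and 0.1 rad/s and velocity of joint flap_right between -0.1 and 0.1 rad/s); the robot touches nothing.
It fails at once if the carton or a flap is forced with more than 30 N (contact force between any of the fingers, the arm and carton above 30 N).
It fails at once if the mugs in the carton are pressed with more than 15 N (contact force between any of the fingers, the arm and ware above 15 N).
It fails at once if the loose mug, tin or lamp base is shifted by more than 25 mm or tipped (distance of any of mug, tin, lamp from where it was at the start of the episode above 0.025 m or angle between any of mug, tin, lamp's own z axis and vertical above 0.35 rad).
It also fails if it takes over 66 s, if anything falls off the work surface, if the arm or the gripper's body presses on something with over 40 N, if the wrist force passes 120 N, or if a joint passes its speed limit or range.

### The arm

A 6-joint arm with a two-finger parallel gripper is mounted at the origin on the work surface. World frame = base frame: x ahead of the robot, y to its left, z up, the work surface at z = 0. Lengths are in m, angles in degrees, forces in N, time in s.
With the tool pointing down it reaches from about 0.35 to 0.875 m from the base axis. Payload 4.2 kg.
Tool frame: the origin (TCP) lies on the centre line of the jaws, within the pads' length; the fingertips stand 19 mm ahead of it and the grasp point (between the pads) is the TCP; z points along the fingers, y is the line along which they close (so a half turn about z gives the same grasp; the last joint's range is limited). The gripper opens to 87 mm and grips with 3 to 60 N. Pads are 19 mm wide; open, the fingers measure 117 mm over their backs; the gripper's body (75 mm by 190 mm) begins 51 mm behind the grasp point.
Start: joints at [79.618, 22.042, 0.453, 0, -68.411, -14.817], TCP at [0.266, 0.566, 0.209] pointing down, gripper open.
Joint ranges: [-179.83, 179.83], [-69.29, 118.12], [-61.27, 80.66], [-181.25, 117.63], [-171.15, -9.14], [-177.46, 177.46]. Speed limits (degrees/s): [159.86, 159.86, 180, 180, 180, 180].

### API

Orientations are given as a 3x3 rotation matrix whose columns are the frame's x, y, z axes.
In Python, from station import sense, capture, finish_job, search_frame, masks_of gives the robot as it stands.
- The arm moves only by the tool drive_tool, never from a script. Its argument "rows" is a list of rows, each a list of 7 numbers: the opening in per cent of the stroke, from 0 (shut) to 100 (fully open), then the shift along the world's x, y, z in mm, then the turn, a rotation vector about the world's x, y, z in rad. In form: [[fingers, dx, dy, dz, wx, wy, wz], ...]. A call has 1 to 5 rows; each row shifts and turns the commanded pose from where the row before left it; what a row does not reach is not made up. A row lasts 1/12 s, in which the tool goes at most 41.7 mm and 7.16 degrees, less where a joint would pass 70% of its speed; a pose out of reach is approached as far as the arm can. A call is refused whole if a number of a shift passes 41.7 or a number of a turn 0.125, either way. A call with a gripper value outside its range is refused whole. The fingers move at their own pace and stop on an object; the grip force is fixed at half the most. Time passes only in rows, so rows that do not move let the fingers close. It gives the time, the measured TCP pose, the force, the opening and the grip force at its end, in the units of the state.
- sense(): the state, without advancing time (a new reading comes with each control period).
- capture(name): name is "scene" or "top" or "wrist"; returns a dict with "frame" (400x640x3 uint8, red, green, blue), "z_map" (400x640 float32, m along the optical axis (not along the pixel's ray), 0 where there is no reading), "fx", "fy", "cx", "cy" (pixels), "R" (3x3) and "t" (3): a world point X has camera coordinates R X + t; the wrist camera has in their place "T_tool_cam" (4x4, takes a point from camera to tool coordinates, whose origin is the TCP and whose axes are the flange's). Camera axes: x right, y down, z forward; pixel columns grow to the right and rows downward; lengths in m; the calibration is good to about 2 mm. A picture is of the moment at which its call begins: read the wrist's pose just before it.
- finish_job(): hands the job in; it is judged then, once.
Trained networks look in a picture, given as the dict that the camera call returned (one of the last four; its "shot" number tells which), for a name from the list of things; names that differ only in an ending like _2 or _b are one class to them, and where a whole thing is asked for, a point or a joint stands for the part that bears it (a point fixed in the world has none). Each returns a list of dicts, best first, with "p" (0 to 1); they miss things now and then, are a little off and sometimes report something else, mostly with a low value. They report only what shows in the picture. A call takes as long as a camera call.
- search_frame(label, picture): "xy" ([column, row] in pixels, amid what is visible of it).
- masks_of(label, picture): "region" (400x640 bool, what is visible of it) and "xy" ([column, row] in pixels, amid what is visible of it).
The state is a dict: "time_s": time; "joints": joint angles; "joint_velocities": joint speeds; "effort": joint torques, N m; "tcp_pos": TCP position; "ee_rot": TCP orientation; "wrist_force": force on the tool from outside, world axes, zero at the start; "moment": the same for the moment, N m; "gripper_width": opening from 0.0 (shut) to 1.0 (fully open); "gripper_force": force on a finger pad.
Only numpy, scipy, OpenCV 4.12 (cv2) and the standard library are available. Lean on these libraries where they do the work, as an engineer would, in place of code of your own. Each camera call takes 0.05 s, during which the arm holds its last target. There are 200 camera calls.

## Working session

There is one attempt and no reset: what is moved stays moved. The work goes in short steps, Python scripts to look and compute and a tool call to move; the robot and the scene stay as the last step left them, time stands still between calls to the robot, and variables do not carry over. Pictures are saved under pics/ and viewed, at most 10 in all, crops included, and the job is handed in when it is done.

Besides the shell and the picture viewer there is one more tool, called after ">>>" in YAML: its name, and indented under it one key for each argument. drive_tool: Moves the arm, as the interface text tells. Its arguments: {"type":"object","properties":{"rows":{"type":"array"}},"required":["rows"]}

```bash
mkdir -p pics
cat > h.py <<'E'
import numpy as np,cv2
from station import *
def pts(c):
    z=c["z_map"];v,u=np.mgrid[0:400,0:640]
    P=np.stack([(u-c["cx"])/c["fx"]*z,(v-c["cy"])/c["fy"]*z,z],-1)
    return (P-c["t"])@c["R"]
def save(c,n): cv2.imwrite(f"pics/{n}.png",c["frame"][...,::-1])
E
python3 - <<'E'
from h import *
for n in("scene","top"):
    c=capture(n);save(c,n+"1");P=pts(c);np.savez(n+"1.npz",P=P,z=c["z_map"])
    print(n,c["R"].round(2).tolist(),c["t"])
    for l in("carton","flap_left","flap_right","mug","tin","lamp"):
        for d in masks_of(l,c)[:2]:
            m=d["region"]&(c["z_map"]>0)
            if m.sum()<5: continue
            Q=P[m];print(l,round(d["p"],2),np.round(d["xy"]),Q.mean(0).round(3),np.percentile(Q,3,axis=0).round(3),np.percentile(Q,97,axis=0).round(3))
print(sense())
E
```

```text
scene [[-0.19, 0.98, -0.01], [0.76, 0.14, -0.64], [-0.63, -0.13, -0.77]] [ 0.09915726 -0.36335641  1.49856608]
carton 0.91 [330. 179.] [0.509 0.017 0.112] [ 0.387 -0.093  0.007] [0.611 0.131 0.153]
flap_left 0.67 [361. 170.] [0.479 0.094 0.146] [0.394 0.058 0.139] [0.554 0.13  0.154]
mug 0.68 [428. 192.] [0.459 0.298 0.055] [0.414 0.257 0.009] [0.491 0.354 0.091]
tin 0.78 [225. 168.] [ 0.5   -0.283  0.079] [ 0.454 -0.322  0.012] [ 0.523 -0.253  0.113]
lamp 0.63 [313. 256.] [0.704 0.027 0.049] [ 0.651 -0.019  0.001] [0.741 0.069 0.164]
top [[-0.02, -1.0, -0.01], [-1.0, 0.02, -0.06], [0.06, 0.01, -1.0]] [0.05626096 0.59323104 1.24165125]
carton 0.6 [331. 240.] [0.481 0.013 0.112] [ 0.36  -0.098  0.003] [0.604 0.125 0.153]
flap_left 0.65 [297. 242.] [0.473 0.091 0.146] [0.39  0.056 0.138] [0.556 0.126 0.154]
mug 0.85 [220. 255.] [0.451 0.3   0.036] [0.416 0.254 0.   ] [0.487 0.348 0.092]
tin 0.62 [456. 237.] [ 0.482 -0.286  0.096] [ 0.446 -0.327  0.021] [ 0.518 -0.254  0.114]
lamp 0.97 [325. 161.] [0.69  0.023 0.042] [ 0.651 -0.02   0.01 ] [0.737 0.065 0.164]
{'time_s': 0.7, 'joints': array([ 7.96165018e+01,  2.20385248e+01,  4.51697082e-01, -1.52052010e-03,
       -6.84113729e+01, -1.48163976e+01]), 'joint_velocities': array([ 0.04708975,  0.04181979, -0.02211446,  0.00048763, -0.05097969,
       -0.04763075]), 'effort': array([-5.73282341e-04, -3.90325963e+01,  1.87590444e+01,  4.22343358e+00,
        1.55297195e-02, -2.61122238e-05]), 'tcp_pos': array([0.2660722 , 0.56549642, 0.20937304]), 'ee_rot': array([[ 9.04823669e-01, -4.25786482e-01, -1.86119433e-05],
       [-4.25786481e-01, -9.04823669e-01,  3.53385841e-05],
       [-3.18872182e-05, -2.40504735e-05, -9.99999999e-01]]), 'wrist_force': array([0.75345751, 0.83934068, 0.00881533]), 'moment': array([-0.07495114,  0.03512232,  0.03901401]), 'gripper_force': 0.0, 'gripper_width': 0.9973594954930813}
```

```bash
python3 -c "
import cv2,numpy as np
a=cv2.imread('pics/scene1.png');b=cv2.imread('pics/top1.png')
cv2.imwrite('pics/both.png',cv2.resize(np.vstack([a,b]),(480,600)))"
```

```text
(no output)
```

View pics/top1.png

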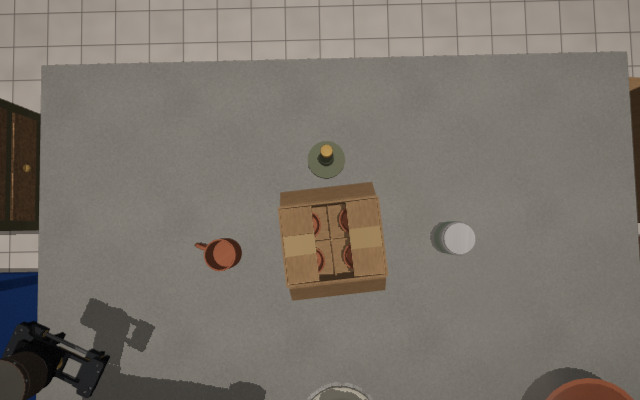

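View pics/scene1.png

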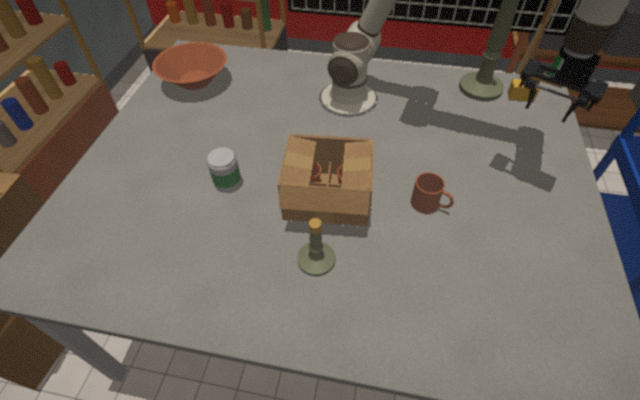

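The pictures show the carton at about (332,242) in the top view, slightly yawed, with the flaps at columns 280–315 and 347–385. The mug is at (220,253), the tin at (458,238) and the lamp at (326,158), all clear of it. Next I fit the carton frame and flap angles.

Run:
```python
from h import *
for n in("top","scene"):
    P=np.load(n+"1.npz")["P"];Q=P.reshape(-1,3)
    Q=Q[(Q[:,2]>.125)&(Q[:,2]<.17)&(abs(Q[:,0]-.48)<.16)&(abs(Q[:,1]-.013)<.16)]
    r=cv2.minAreaRect((Q[:,:2]*1000).astype(np.float32));print(n,len(Q),r)
    a=np.radians(r[2]); a=(a+np.pi/4)%(np.pi/2)-np.pi/4
    c=np.array(r[0])/1000; R=np.array([[np.cos(a),-np.sin(a)],[np.sin(a),np.cos(a)]])
    L=np.c_[(Q[:,:2]-c)@R,Q[:,2]]
    print("yaw",np.degrees(a),np.percentile(L,[0,1,99,100],axis=0).round(3).tolist())
    for s in(1,-1):
        y=s*L[:,1];F=L[(y>.03)&(y<.105)&(abs(L[:,0])<.08)]
        if len(F)<30: continue
        k=np.polyfit(s*F[:,1],F[:,2],1);print("flap",s,len(F),"angle",-np.arctan(k[0]),"z at crease",np.polyval(k,.115),"edge y",np.percentile(s*F[:,1],2))
```

```text
top 7228 ((481.73248291015625, 13.206169128417969), (238.6744842529297, 240.6956024169922), 5.797203540802002)
yaw 5.797203540802 [[-0.119, -0.12, 0.125], [-0.115, -0.118, 0.127], [0.115, 0.118, 0.155], [0.119, 0.12, 0.158]]
flap 1 1849 angle -0.19065820786975396 z at crease 0.15272581707570787 edge y 0.042434465882038384
flap -1 1847 angle -0.22695721797953114 z at crease 0.15266818425624143 edge y 0.04281725872901491
scene 4669 ((492.05206298828125, 15.143646240234375), (224.6967010498047, 240.7310028076172), 5.420994281768799)
yaw 5.420994281768799 [[-0.112, -0.12, 0.125], [-0.109, -0.117, 0.126], [0.107, 0.118, 0.154], [0.112, 0.12, 0.156]]
flap 1 1020 angle -0.18699686801234966 z at crease 0.1531998992737113 edge y 0.04287880322105774
flap -1 1016 angle -0.21954246446764647 z at crease 0.15309051283929903 edge y 0.04255430286280613
```

>>> drive_tool:
  rows:
    - [0,4,-12,20,0,0,-0.05]
    - [0,12,-30,20,0,0,-0.06]
    - [0,13,-33,20,0,0,-0.06]
    - [0,13,-33,20,0,0,-0.06]
    - [0,13,-33,10,0,0,-0.06]

```text
time_s: 1.12
tcp_pos: [0.322, 0.4239, 0.3022]
ee_rot: [[0.744, -0.668, 0.003], [-0.668, -0.744, 0.004], [-0.001, -0.004, -1.0]]
wrist_force: [0.4, 0.1, 0.9]
gripper_width: 0.705
gripper_force: 0.0
```

>>> drive_tool:
  rows:
    - [0,13,-33,0,0,0,-0.06]
    - [0,13,-33,0,0,0,-0.06]
    - [0,13,-33,0,0,0,-0.06]
    - [0,13,-33,0,0,0,-0.06]
    - [0,13,-33,0,0,0,-0.06]

```text
time_s: 1.53
tcp_pos: [0.3863, 0.2578, 0.2997]
ee_rot: [[0.513, -0.858, 0.001], [-0.858, -0.513, 0.001], [-0.0, -0.001, -1.0]]
wrist_force: [0.7, -0.1, 0.4]
gripper_width: 0.326
gripper_force: 0.0
```

>>> drive_tool:
  rows:
    - [0,13,-33,0,0,0,-0.06]
    - [0,13,-33,0,0,0,-0.06]
    - [0,13,-33,0,0,0,-0.06]
    - [0,13,-33,0,0,0,-0.06]
    - [0,13,-33,0,0,0,-0.06]

```text
time_s: 1.95
tcp_pos: [0.4513, 0.0928, 0.2998]
ee_rot: [[0.236, -0.972, 0.001], [-0.972, -0.236, 0.001], [-0.0, -0.001, -1.0]]
wrist_force: [1.5, 0.6, 0.2]
gripper_width: 0.016
gripper_force: 0.0
```

>>> drive_tool:
  rows:
    - [0,13,-33,0,0,0,-0.06]
    - [0,8,-25,0,0,0,-0.06]
    - [0,2,-6,0,0.104,0.01,0]
    - [0,0,0,0,0.104,0.01,0]
    - [0,0,0,0,0.104,0.01,0]

```text
time_s: 2.37
tcp_pos: [0.4744, 0.0304, 0.3003]
ee_rot: [[0.117, -0.993, -0.027], [-0.943, -0.12, 0.312], [-0.313, -0.011, -0.95]]
wrist_force: [-1.0, -0.7, -1.0]
gripper_width: 0.005
gripper_force: 0.0
```

>>> drive_tool:
  rows:
    - [0,0,0,0,0.104,0.01,0]
    - [0,0,0,0,0.104,0.01,0]
    - [0,0,0,0,0,0,0]
    - [0,0,0,0,0,0,0]

```text
time_s: 2.7
tcp_pos: [0.4744, 0.0288, 0.2988]
ee_rot: [[0.104, -0.993, -0.047], [-0.861, -0.114, 0.496], [-0.498, -0.011, -0.867]]
wrist_force: [-0.3, -0.3, -0.0]
gripper_width: 0.008
gripper_force: 0.0
```

>>> drive_tool:
  rows:
    - [0,3,-10,-30,0,0,0]
    - [0,3,-11,-35,0,0,0]
    - [0,3,-10,-34,0,0,0]
    - [0,-1,10,-18,0,0,0]
    - [0,0,0,0,0,0,0]

```text
time_s: 3.12
tcp_pos: [0.4791, 0.0114, 0.1785]
ee_rot: [[0.105, -0.993, -0.057], [-0.86, -0.119, 0.497], [-0.5, -0.003, -0.866]]
wrist_force: [-0.1, 0.0, -1.3]
gripper_width: 0.002
gripper_force: 0.0
```

Run:
```python
from h import *
s=sense();print(s["tcp_pos"],s["wrist_force"])
c=capture("scene");f=c["frame"][100:230,240:430];cv2.imwrite("pics/s2.png",cv2.resize(f[...,::-1],(760,520),interpolation=cv2.INTER_CUBIC))
```

```text
[0.47906897 0.01142851 0.17854627] [-6.80584087e-02  8.40143918e-04 -1.27525941e+00]
```

View pics/s2.png

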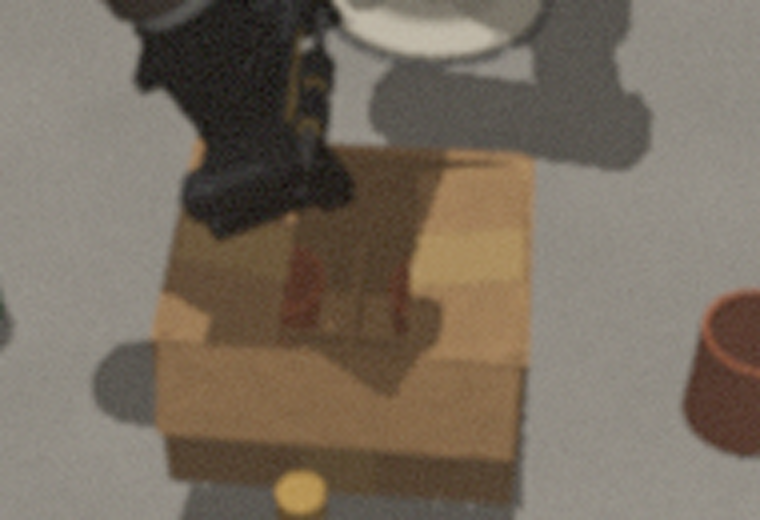

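Run:
```python
from h import *
s=sense();T=s["tcp_pos"];R=s["ee_rot"]
c=capture("scene");P=pts(c).reshape(-1,3);Q=P[(np.abs(P-T).max(1)<.16)&(c["z_map"].ravel()>0)]
L=(Q-T)@R
f=c["frame"].copy()
for k in(-.051,0,.019):
    X=c["R"]@(T+k*R[:,2])+c["t"];print(k,(X[0]/X[2]*c["fx"]+c["cx"]-240)*4,(X[1]/X[2]*c["fy"]+c["cy"]-100)*4)
dark=(c["frame"].reshape(-1,3).max(1)<60)[(np.abs(P-T).max(1)<.16)&(c["z_map"].ravel()>0)]
L=L[dark&(Q[:,2]>.155)]
for a in np.arange(-.12,.04,.01):
    m=L[(L[:,2]>=a)&(L[:,2]<a+.01)]
    if len(m)>3: print(round(a,3),len(m),m.min(0).round(3)[:2],m.max(0).round(3)[:2])
```

```text
-0.051 304.6275146925759 157.03443959852189
0 344.52738789615773 209.8694784497926
0.019 358.77364643809756 228.73424074385082
-0.12 154 [-0.041 -0.096] [0.032 0.081]
-0.11 195 [-0.041 -0.095] [0.03  0.081]
-0.1 176 [-0.041 -0.089] [0.032 0.082]
-0.09 64 [-0.04  -0.089] [0.032 0.081]
-0.07 4 [-0.014 -0.013] [-0.011  0.001]
-0.06 21 [-0.014 -0.016] [-0.004  0.009]
-0.05 22 [-0.014 -0.013] [-0.004  0.008]
-0.04 21 [-0.014 -0.013] [-0.002  0.008]
-0.03 31 [-0.014 -0.011] [0.007 0.01 ]
-0.02 15 [-0.013 -0.012] [0.007 0.007]
```

>>> drive_tool:
  rows:
    - [0,0,4,-13,0,0,0]
    - [0,-1,7,-13,0,0,0]
    - [0,0,7,-12,0,0,0]
    - [0,0,6,-12,0,0,0]
    - [0,0,0,0,0,0,0]

```text
time_s: 3.63
tcp_pos: [0.481, 0.0347, 0.1329]
ee_rot: [[0.11, -0.993, -0.048], [-0.86, -0.12, 0.496], [-0.499, -0.013, -0.867]]
wrist_force: [-0.4, 0.8, 0.7]
gripper_width: 0.002
gripper_force: 0.0
```

>>> drive_tool:
  rows:
    - [0,0,3,-5,0,0,0]
    - [0,0,3,-3,0,0,0]
    - [0,0,3,0,0,0,0]
    - [0,0,2,1,0,0,0]
    - [0,0,0,0,0,0,0]

```text
time_s: 4.05
tcp_pos: [0.4815, 0.0448, 0.1262]
ee_rot: [[0.109, -0.993, -0.047], [-0.86, -0.118, 0.497], [-0.499, -0.014, -0.867]]
wrist_force: [0.0, -0.3, 0.0]
gripper_width: 0.006
gripper_force: 0.0
```

>>> drive_tool:
  rows:
    - [0,0,1,3,0,0,0]
    - [0,0,1,3,0,0,0]
    - [0,0,1,3,0,0,0]

```text
time_s: 4.3
tcp_pos: [0.4812, 0.0474, 0.1349]
ee_rot: [[0.108, -0.993, -0.047], [-0.86, -0.117, 0.497], [-0.499, -0.013, -0.867]]
wrist_force: [0.4, -1.1, 0.6]
gripper_width: 0.002
gripper_force: 0.0
```

>>> drive_tool:
  rows:
    - [0,0,1,5,0,0,0]
    - [0,0,0,5,0,0,0]
    - [0,0,0,5,0,0,0]
    - [0,0,1,6,0,0,0]
    - [0,0,1,6,0,0,0]

```text
time_s: 4.72
tcp_pos: [0.4811, 0.0505, 0.1621]
ee_rot: [[0.108, -0.993, -0.047], [-0.86, -0.117, 0.497], [-0.499, -0.013, -0.867]]
wrist_force: [-0.1, 0.3, 0.1]
gripper_width: 0.004
gripper_force: 0.0
```

```bash
cat > fl.py <<'E'
from h import *
import sys
C=np.array([.482,.0135]);a=.0985
def flap(s):
    c=capture("top");Q=pts(c)[c["z_map"]>0]
    R=np.array([[np.cos(a),-np.sin(a)],[np.sin(a),np.cos(a)]])
    L=np.c_[(Q[:,:2]-C)@R,Q[:,2]]
    L[:,1]*=s
    d=np.c_[.115-L[:,1],L[:,2]-.152]
    r=np.hypot(*d.T);th=np.arctan2(d[:,1],d[:,0])
    m=(r>.03)&(r<.077)&(abs(L[:,0])<.089)&(abs(L[:,0])>.04)&(th>-.4)
    h,e=np.histogram(th[m],np.arange(-.4,2.9,.1));i=np.argmax(h);print("flap",s,"angle",np.median(th[m][abs(th[m]-e[i]-.05)<.15]),h.max(),h.tolist())
if __name__=="__main__":
    print(sense()["tcp_pos"],sense()["wrist_force"])
    for s in map(int,sys.argv[1:]): flap(s)
E
python3 fl.py 1 -1
```

```text
[0.48111058 0.05051966 0.16205239] [-0.12578823  0.26906679  0.13488612]
flap 1 angle -0.1703179572272133 53 [1, 28, 53, 11, 0, 0, 0, 0, 0, 0, 0, 0, 0, 0, 0, 0, 0, 0, 0, 0, 0, 0, 0, 0, 0, 0, 0, 0, 0, 0, 0, 0]
flap -1 angle -0.2162584267380867 113 [9, 113, 68, 1, 0, 0, 0, 0, 0, 0, 0, 0, 0, 0, 0, 0, 0, 0, 0, 0, 0, 0, 0, 0, 0, 0, 0, 0, 0, 0, 0, 0]
```

Run:
```python
from h import *
c=capture("scene");a=cv2.resize(c["frame"][110:220,260:420],(640,440),interpolation=cv2.INTER_CUBIC)
cv2.imwrite("pics/s3.png",np.clip(a[...,::-1].astype(float)*1.4,0,255))
P=pts(c)[110:220,260:420]
s=sense();T=s["tcp_pos"];R=s["ee_rot"]
for k in(-.03,0,.019):
    X=c["R"]@(T+k*R[:,2])+c["t"];print(k,(X[0]/X[2]*c["fx"]+c["cx"]-260)*4,(X[1]/X[2]*c["fy"]+c["cy"]-110)*4)
```

```text
-0.03 302.05935651004415 169.3334310390885
0 323.95497774282285 199.40775103916576
0.019 337.42454181481116 217.9086182151143[ WARN:0@1.297] global loadsave.cpp:1063 imwrite_ Unsupported depth image for selected encoder is fallbacked to CV_8U.
```

View pics/s3.png

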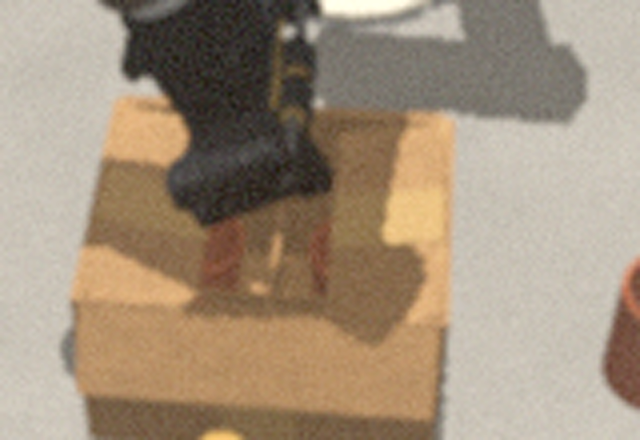

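Run:
```python
from h import *
s=sense();T=s["tcp_pos"];R=s["ee_rot"]
c=capture("scene");P=pts(c)
L=(P-T)@R
m=(abs(L[...,0])<.025)&(abs(L[...,1])<.025)&(L[...,2]>-.04)&(L[...,2]<.035)
v,u=np.nonzero(m)
o=np.argsort(L[m][:,2])
for i in o[::3]: print(u[i],v[i],(L[v[i],u[i]]*1000).round().astype(int),(P[v[i],u[i]]*1000).round().astype(int),c["frame"][v[i],u[i]])
```

```text
338 151 [-13 -10 -40] [492  43 203] [38 36 27]
338 149 [-12  -1 -38] [483  42 201] [46 42 34]
336 152 [ -6  -8 -37] [491  38 197] [37 37 28]
336 153 [ -5 -10 -36] [493  39 196] [32 29 23]
339 149 [-12   4 -33] [478  44 197] [39 38 36]
339 151 [-12  -3 -33] [485  45 197] [40 33 22]
337 154 [ -6 -10 -31] [492  41 192] [28 24 16]
340 154 [-14 -13 -30] [494  49 195] [42 36 29]
339 154 [-10 -10 -29] [491  46 192] [28 21 14]
339 155 [ -9 -11 -27] [493  46 190] [37 32 21]
340 152 [-11   1 -25] [481  47 189] [34 26 28]
341 151 [-12   5 -24] [476  49 189] [43 35 31]
339 156 [ -6  -9 -22] [491  46 185] [29 23 17]
341 152 [-11   4 -21] [477  49 186] [46 39 33]
342 152 [-13   4 -20] [476  52 186] [46 34 26]
342 156 [-13  -9 -19] [490  54 185] [45 35 23]
339 158 [ -4 -10 -17] [492  47 179] [57 42 32]
337 158 [  3  -7 -16] [489  41 175] [46 40 35]
338 158 [  0  -8 -16] [490  44 176] [44 34 28]
337 159 [  3 -10 -15] [492  42 174] [62 52 41]
343 153 [-13   8 -13] [473  54 180] [67 50 38]
345 163 [-1  7 21] [473  61 144] [109  87  59]
343 163 [ 6 10 21] [471  55 141] [95 76 50]
345 160 [ 1 20 22] [46
[... 1908 characters left out ...]
58]
351 163 [-14  10  31] [468  76 142] [104  83  56]
350 172 [-12 -22  31] [501  78 142] [96 73 50]
352 160 [-16  21  31] [457  77 143] [107  86  57]
354 160 [-22  19  32] [459  83 145] [103  84  59]
354 170 [-23 -19  32] [496  88 146] [106  86  60]
352 166 [-16  -1  32] [479  81 142] [105  85  54]
352 170 [-17 -16  32] [494  83 143] [105  82  58]
354 169 [-22 -14  32] [492  88 145] [104  85  55]
351 166 [-13   1  33] [477  78 140] [104  83  54]
355 162 [-24  11  33] [466  87 146] [108  87  57]
354 168 [-22 -10  33] [487  87 144] [107  88  60]
354 166 [-22  -2  33] [480  86 144] [106  84  59]
353 168 [-19  -8  33] [486  84 142] [103  81  53]
355 159 [-23  24  34] [453  85 144] [107  87  65]
```

The fingers actually end about 11 mm behind the TCP, not 19 mm ahead of it, so the finger passed above the flap without touching it. I'll back off and go about 30 mm deeper.

>>> drive_tool:
  rows:
    - [0,1,-12,4,0,0,0]
    - [0,1,-12,4,0,0,0]
    - [0,1,-12,0,0,0,0]
    - [0,0,0,0,0,0,0]
    - [0,0,7,-13,0,0,0]

```text
time_s: 5.33
tcp_pos: [0.486, 0.0193, 0.158]
ee_rot: [[0.108, -0.993, -0.042], [-0.861, -0.115, 0.496], [-0.497, -0.017, -0.867]]
wrist_force: [1.9, 1.1, 0.3]
gripper_width: 0.006
gripper_force: 0.0
```

>>> drive_tool:
  rows:
    - [0,-1,7,-12,0,0,0]
    - [0,-1,7,-12,0,0,0]
    - [0,0,6,-10,0,0,0]
    - [0,0,0,0,0,0,0]

```text
time_s: 5.67
tcp_pos: [0.4806, 0.042, 0.1203]
ee_rot: [[0.105, -0.993, -0.052], [-0.86, -0.117, 0.497], [-0.5, -0.008, -0.866]]
wrist_force: [0.3, 0.2, 0.1]
gripper_width: 0.003
gripper_force: 0.0
```

```bash
cat > tip.py <<'E'
from h import *
s=sense();T=s["tcp_pos"];R=s["ee_rot"]
print(T,s["wrist_force"])
for n in("scene","top"):
    c=capture(n);P=pts(c);L=(P-T)@R
    m=(abs(L[...,0])<.03)&(abs(L[...,1])<.03)&(L[...,2]>-.12)&(L[...,2]<.035)&(c["frame"].max(-1)<62)
    for a in np.arange(-.12,.035,.01):
        q=L[m&(L[...,2]>=a)&(L[...,2]<a+.01)]
        if len(q)>2: print(n,round(a,2),len(q),(q.min(0)*1000).round(),(q.max(0)*1000).round())
E
python3 tip.py
```

```text
[0.48064669 0.04203914 0.12029306] [0.30759526 0.17457215 0.06957044]
scene -0.12 15 [ -29.  -21. -120.] [ -26.   25. -115.]
scene -0.11 15 [ -30.  -29. -110.] [ -23.   27. -101.]
scene -0.06 14 [-14. -15. -59.] [ -6.   4. -50.]
scene -0.05 22 [-15. -14. -50.] [ -2.  10. -40.]
scene -0.04 23 [-14. -12. -40.] [ -1.   7. -30.]
scene -0.03 19 [-14. -11. -30.] [ -1.  11. -20.]
scene -0.02 15 [-14. -10. -20.] [  1.   6. -14.]
```

>>> drive_tool:
  rows:
    - [0,0,3,-7,0,0,0]
    - [0,0,4,-7,0,0,0]
    - [0,0,4,-6,0,0,0]
    - [0,0,2,-1,0,0,0]
    - [0,0,0,0,0,0,0]

```text
time_s: 6.18
tcp_pos: [0.4816, 0.055, 0.1007]
ee_rot: [[0.108, -0.993, -0.049], [-0.86, -0.118, 0.497], [-0.499, -0.011, -0.867]]
wrist_force: [0.6, 0.3, -0.1]
gripper_width: 0.008
gripper_force: 0.0
```

>>> drive_tool:
  rows:
    - [0,0,2,1,0,0,0]
    - [0,0,2,1,0,0,0]
    - [0,0,0,3,0,0,0]
    - [0,0,0,3,0,0,0]

```text
time_s: 6.52
tcp_pos: [0.4821, 0.0581, 0.1095]
ee_rot: [[0.108, -0.993, -0.048], [-0.86, -0.118, 0.496], [-0.498, -0.013, -0.867]]
wrist_force: [-0.2, -2.5, -1.7]
gripper_width: 0.005
gripper_force: 1.4
```

>>> drive_tool:
  rows:
    - [0,0,0,4,0,0,0]
    - [0,0,0,4,0,0,0]
    - [0,0,0,4,0,0,0]
    - [0,0,0,4,0,0,0]

```text
time_s: 6.85
tcp_pos: [0.4822, 0.0578, 0.1258]
ee_rot: [[0.108, -0.993, -0.047], [-0.86, -0.117, 0.496], [-0.498, -0.013, -0.867]]
wrist_force: [0.4, -3.4, -1.1]
gripper_width: 0.005
gripper_force: 2.2
```

```bash
python3 fl.py 1
```

```text
[0.48220613 0.05779344 0.12584818] [ 0.36831106 -3.38702095 -1.08920102]
flap 1 angle 0.10453394958116556 17 [0, 0, 0, 0, 16, 17, 0, 0, 0, 0, 0, 0, 0, 0, 0, 0, 0, 0, 0, 0, 0, 0, 0, 0, 0, 0, 0, 0, 0, 0, 0, 0]
```

>>> drive_tool:
  rows:
    - [0,0,1,5,0,0,0]
    - [0,0,1,5,0,0,0]
    - [0,0,2,5,0,0,0]
    - [0,0,2,5,0,0,0]
    - [0,0,2,5,0,0,0]

```text
time_s: 7.32
tcp_pos: [0.482, 0.0664, 0.1509]
ee_rot: [[0.108, -0.993, -0.048], [-0.86, -0.117, 0.497], [-0.499, -0.013, -0.867]]
wrist_force: [-1.9, -4.2, 0.3]
gripper_width: 0.006
gripper_force: 1.6
```

>>> drive_tool:
  rows:
    - [0,0,3,5,0,0,0]
    - [0,0,3,4,0,0,0]
    - [0,0,3,4,0,0,0]
    - [0,0,3,4,0,0,0]
    - [0,0,3,3,0,0,0]

```text
time_s: 7.73
tcp_pos: [0.4817, 0.0823, 0.1707]
ee_rot: [[0.108, -0.993, -0.049], [-0.86, -0.118, 0.497], [-0.499, -0.012, -0.866]]
wrist_force: [-0.2, -2.6, -1.3]
gripper_width: 0.006
gripper_force: 0.9
```

```bash
python3 fl.py 1
```

```text
[0.48169464 0.08229701 0.17069772] [-0.24296404 -2.58457155 -1.29718067]
flap 1 angle nan 0 [0, 0, 0, 0, 0, 0, 0, 0, 0, 0, 0, 0, 0, 0, 0, 0, 0, 0, 0, 0, 0, 0, 0, 0, 0, 0, 0, 0, 0, 0, 0, 0]
  return _methods._mean(a, axis=axis, dtype=dtype,
  ret = ret.dtype.type(ret / rcount)
```

>>> drive_tool:
  rows:
    - [0,0,4,3,0,0,0]
    - [0,-1,4,3,0,0,0]
    - [0,0,4,3,0,0,0]
    - [0,-1,4,2,0,0,0]
    - [0,0,4,2,0,0,0]

```text
time_s: 8.2
tcp_pos: [0.4802, 0.1018, 0.1837]
ee_rot: [[0.108, -0.993, -0.047], [-0.86, -0.117, 0.497], [-0.499, -0.013, -0.867]]
wrist_force: [0.7, -1.6, -0.2]
gripper_width: 0.003
gripper_force: 1.2
```

>>> drive_tool:
  rows:
    - [0,-1,4,1,0,0,0]
    - [0,0,4,1,0,0,0]
    - [0,0,4,1,0,0,0]
    - [0,-1,4,1,0,0,0]
    - [0,0,4,0,0,0,0]

```text
time_s: 8.62
tcp_pos: [0.478, 0.1219, 0.1876]
ee_rot: [[0.108, -0.993, -0.048], [-0.86, -0.117, 0.497], [-0.499, -0.013, -0.867]]
wrist_force: [-0.6, -2.4, 0.7]
gripper_width: 0.006
gripper_force: 1.2
```

>>> drive_tool:
  rows:
    - [0,0,4,0,0,0,0]
    - [0,-1,4,0,0,0,0]
    - [0,0,4,0,0,0,0]
    - [0,0,3,-1,0,0,0]
    - [0,0,0,0,0,0,0]

```text
time_s: 9.03
tcp_pos: [0.4767, 0.1373, 0.1862]
ee_rot: [[0.108, -0.993, -0.049], [-0.86, -0.118, 0.497], [-0.499, -0.012, -0.866]]
wrist_force: [-0.5, -2.0, 1.1]
gripper_width: 0.005
gripper_force: 0.8
```

```bash
python3 fl.py 1
python3 - <<'E'
from h import *
c=capture("scene");a=cv2.resize(c["frame"][110:220,260:420],(640,440),interpolation=cv2.INTER_CUBIC)
cv2.imwrite("pics/s4.png",cv2.convertScaleAbs(a[...,::-1],alpha=1.4))
E
```

```text
[0.47669332 0.13726296 0.18619937] [-0.4619446  -1.95287762  1.10711285]
flap 1 angle 1.7989548203681174 23 [0, 0, 0, 0, 0, 0, 0, 0, 0, 0, 0, 0, 0, 0, 0, 0, 0, 0, 0, 0, 0, 23, 21, 0, 0, 0, 0, 0, 0, 0, 0, 0]
```

View pics/s4.png

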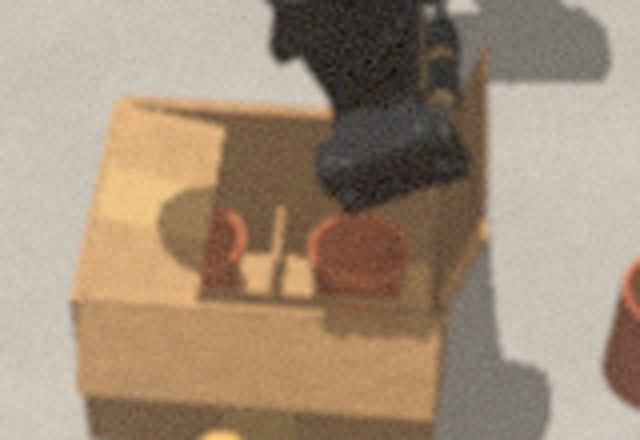

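>>> drive_tool:
  rows:
    - [0,0,3,-1,0,0,0]
    - [0,-1,3,-1,0,0,0]
    - [0,0,3,-1,0,0,0]

```text
time_s: 9.38
tcp_pos: [0.4763, 0.1457, 0.1834]
ee_rot: [[0.108, -0.993, -0.047], [-0.86, -0.117, 0.497], [-0.499, -0.013, -0.867]]
wrist_force: [0.1, -2.6, 0.7]
gripper_width: -0.001
gripper_force: 1.1
```

>>> drive_tool:
  rows:
    - [0,0,1.4,-0.6,0,0,0]
    - [0,0,1.3,-0.7,0,0,0]

```text
time_s: 9.55
tcp_pos: [0.4761, 0.1485, 0.182]
ee_rot: [[0.108, -0.993, -0.048], [-0.86, -0.118, 0.497], [-0.499, -0.013, -0.867]]
wrist_force: [-0.9, -2.2, 0.9]
gripper_width: 0.013
gripper_force: 1.1
```

>>> drive_tool:
  rows:
    - [0,0,1.3,-0.7,0,0,0]
    - [0,-0.3,0.6,-0.4,0,0,0]

```text
time_s: 9.72
tcp_pos: [0.4758, 0.1504, 0.1809]
ee_rot: [[0.108, -0.993, -0.048], [-0.86, -0.117, 0.497], [-0.499, -0.013, -0.867]]
wrist_force: [0.4, -1.7, 0.4]
gripper_width: 0.008
gripper_force: 1.1
```

>>> drive_tool:
  rows:
    - [0,0,0.9,-0.6,0,0,0]
    - [0,0,0.8,-0.6,0,0,0]

```text
time_s: 9.88
tcp_pos: [0.4758, 0.152, 0.1799]
ee_rot: [[0.108, -0.993, -0.048], [-0.86, -0.117, 0.497], [-0.499, -0.013, -0.866]]
wrist_force: [-1.1, -0.2, 2.4]
gripper_width: 0.007
gripper_force: 1.1
```

>>> drive_tool:
  rows:
    - [0,0,0.8,-0.6,0,0,0]

```text
time_s: 9.97
tcp_pos: [0.4758, 0.1528, 0.1793]
ee_rot: [[0.108, -0.993, -0.048], [-0.86, -0.117, 0.497], [-0.499, -0.013, -0.866]]
wrist_force: [-0.1, -1.4, 2.0]
gripper_width: 0.004
gripper_force: 1.1
```

>>> drive_tool:
  rows:
    - [0,0,0.8,-0.6,0,0,0]

```text
time_s: 10.05
tcp_pos: [0.4758, 0.1536, 0.1786]
ee_rot: [[0.108, -0.993, -0.048], [-0.86, -0.117, 0.497], [-0.499, -0.013, -0.867]]
wrist_force: [-0.7, -0.8, 2.1]
gripper_width: 0.008
gripper_force: 1.1
```

>>> drive_tool:
  rows:
    - [0,0,0.8,-0.6,0,0,0]

```text
time_s: 10.13
tcp_pos: [0.4758, 0.1543, 0.178]
ee_rot: [[0.108, -0.993, -0.048], [-0.86, -0.117, 0.497], [-0.499, -0.013, -0.867]]
wrist_force: [0.1, -1.8, 2.4]
gripper_width: 0.006
gripper_force: 1.1
```

>>> drive_tool:
  rows:
    - [0,0,0.8,-0.6,0,0,0]

```text
time_s: 10.22
tcp_pos: [0.4757, 0.155, 0.1774]
ee_rot: [[0.108, -0.993, -0.048], [-0.86, -0.118, 0.497], [-0.499, -0.013, -0.867]]
wrist_force: [-0.4, -2.9, 3.6]
gripper_width: 0.004
gripper_force: 2.2
```

>>> drive_tool:
  rows:
    - [0,0,0.6,-0.5,0,0,0]

```text
time_s: 10.3
tcp_pos: [0.4758, 0.1554, 0.1771]
ee_rot: [[0.109, -0.993, -0.048], [-0.86, -0.118, 0.496], [-0.498, -0.013, -0.867]]
wrist_force: [-1.4, -3.3, 5.8]
gripper_width: 0.005
gripper_force: 3.0
```

```bash
python3 fl.py 1
```

```text
[0.47576084 0.15544178 0.1771267 ] [-1.3840578  -3.33955095  5.79685799]
flap 1 angle 2.18313557346657 62 [0, 0, 0, 0, 0, 0, 0, 0, 0, 0, 0, 0, 0, 0, 0, 0, 0, 0, 0, 0, 0, 0, 0, 0, 0, 62, 23, 0, 0, 0, 0, 0]
```

>>> drive_tool:
  rows:
    - [0,0,-3,5,0,0,0]
    - [0,1,-7,12,0,0,0]
    - [0,1,-10,15,0,0,0]
    - [0,1,-15,15,0,0,0]
    - [0,1,-25,15,0,0,0]

```text
time_s: 10.77
tcp_pos: [0.4793, 0.0964, 0.2393]
ee_rot: [[0.109, -0.993, -0.049], [-0.859, -0.119, 0.498], [-0.5, -0.012, -0.866]]
wrist_force: [0.4, 0.3, -0.4]
gripper_width: 0.003
gripper_force: 0.0
```

>>> drive_tool:
  rows:
    - [0,1,-28,11,-0.05,-0.005,0]
    - [0,1,-28,0,-0.105,-0.01,0]
    - [0,0,-18,0,-0.105,-0.01,0]
    - [0,0,-10,0,-0.105,-0.01,0]
    - [0,0,0,0,-0.105,-0.01,0]

```text
time_s: 11.18
tcp_pos: [0.4824, 0.0101, 0.2506]
ee_rot: [[0.118, -0.993, -0.002], [-0.992, -0.118, 0.046], [-0.046, -0.003, -0.999]]
wrist_force: [-0.1, -1.0, -0.2]
gripper_width: 0.004
gripper_force: 0.0
```

>>> drive_tool:
  rows:
    - [0,0,0,0,-0.105,-0.01,0]
    - [0,0,0,0,-0.105,-0.01,0]
    - [0,0,0,0,-0.105,-0.01,0]
    - [0,0,0,0,-0.105,-0.01,0]
    - [0,0,0,0,-0.105,-0.01,0]

```text
time_s: 11.6
tcp_pos: [0.4818, 0.0122, 0.2503]
ee_rot: [[0.11, -0.993, 0.046], [-0.88, -0.119, -0.461], [0.463, 0.01, -0.886]]
wrist_force: [0.2, -0.9, 0.1]
gripper_width: 0.005
gripper_force: 0.0
```

>>> drive_tool:
  rows:
    - [0,0,0,0,-0.05,-0.005,0]
    - [0,0,0,0,0,0,0]
    - [0,0,0,0,0,0,0]

```text
time_s: 11.85
tcp_pos: [0.4814, 0.0121, 0.2491]
ee_rot: [[0.109, -0.993, 0.046], [-0.858, -0.118, -0.5], [0.502, 0.015, -0.865]]
wrist_force: [-0.6, -0.4, -0.3]
gripper_width: 0.005
gripper_force: 0.0
```

```bash
python3 fl.py 1 -1; python3 tip.py
```

```text
[0.48140442 0.012122   0.24910002] [-0.64744579 -0.38112654 -0.26139707]
flap 1 angle 2.1560746428002546 371 [0, 0, 0, 0, 0, 0, 0, 0, 0, 0, 0, 0, 0, 0, 0, 0, 0, 0, 0, 0, 0, 0, 0, 0, 18, 371, 19, 0, 0, 0, 0, 0]
flap -1 angle -0.21896514783761784 480 [27, 480, 261, 5, 0, 0, 0, 0, 0, 0, 0, 0, 0, 0, 0, 0, 0, 0, 0, 0, 0, 0, 0, 0, 0, 0, 0, 0, 0, 0, 0, 0]
[0.48188034 0.01155794 0.25011443] [0.20062055 0.5667262  0.04899311]
scene -0.11 24 [  22.  -28. -110.] [  30.   23. -103.]
scene -0.06 4 [  9. -11. -54.] [ 10.   3. -50.]
scene -0.05 7 [  8. -12. -50.] [ 10.   6. -40.]
scene -0.04 8 [  8.  -9. -40.] [ 10.   7. -31.]
scene -0.03 16 [-10. -10. -30.] [ 11.   4. -21.]
scene -0.02 3 [ -2.  -9. -20.] [  6.  -8. -19.]
top -0.12 41 [ -17.  -29. -120.] [  30.   30. -110.]
top -0.11 97 [ -19.  -30. -110.] [  30.   30. -102.]
top -0.07 13 [ -3.  -4. -66.] [  4.   5. -62.]
top -0.06 9 [ 10.  -2. -58.] [ 13.   5. -50.]
top -0.05 11 [  9.  -9. -49.] [ 12.  10. -41.]
top -0.04 26 [  6.  -8. -40.] [ 13.   9. -30.]
top -0.03 16 [  1.  -7. -30.] [ 11.   7. -20.]
top -0.02 11 [  9.  -7. -20.] [ 11.   8. -16.]
```

>>> drive_tool:
  rows:
    - [0,0,0,-25,0,0,0]
    - [0,0,0,-30,0,0,0]
    - [0,0,0,-30,0,0,0]
    - [0,0,0,0,0,0,0]
    - [0,0,0,0,0,0,0]

```text
time_s: 12.47
tcp_pos: [0.4816, 0.0107, 0.165]
ee_rot: [[0.108, -0.993, 0.046], [-0.857, -0.116, -0.502], [0.504, 0.015, -0.863]]
wrist_force: [-0.0, 0.1, 1.7]
gripper_width: 0.007
gripper_force: 0.0
```

>>> drive_tool:
  rows:
    - [0,1,-7,-13,0,0,0]
    - [0,1,-7,-12,0,0,0]
    - [0,1,-7,-12,0,0,0]
    - [0,1,-6,-11,0,0,0]
    - [0,0,0,0,0,0,0]

```text
time_s: 12.88
tcp_pos: [0.486, -0.0163, 0.1175]
ee_rot: [[0.106, -0.993, 0.047], [-0.858, -0.115, -0.501], [0.503, 0.013, -0.864]]
wrist_force: [-0.4, 0.3, 0.3]
gripper_width: 0.006
gripper_force: 0.0
```

>>> drive_tool:
  rows:
    - [0,0,-4,-7,0,0,0]
    - [0,0,-4,-7,0,0,0]
    - [0,0,-2,-4,0,0,0]
    - [0,0,0,0,0,0,0]

```text
time_s: 13.22
tcp_pos: [0.4854, -0.026, 0.0986]
ee_rot: [[0.108, -0.993, 0.047], [-0.857, -0.116, -0.502], [0.503, 0.014, -0.864]]
wrist_force: [0.4, 0.3, 0.0]
gripper_width: 0.007
gripper_force: 0.0
```

>>> drive_tool:
  rows:
    - [0,0,-2,1,0,0,0]
    - [0,0,-2,1,0,0,0]
    - [0,0,-1,3,0,0,0]
    - [0,0,0,3,0,0,0]

```text
time_s: 13.55
tcp_pos: [0.4858, -0.0305, 0.1073]
ee_rot: [[0.108, -0.993, 0.048], [-0.858, -0.117, -0.501], [0.503, 0.013, -0.864]]
wrist_force: [-0.2, 0.1, -0.2]
gripper_width: 0.006
gripper_force: 0.0
```

>>> drive_tool:
  rows:
    - [0,0,0,4,0,0,0]
    - [0,0,0,4,0,0,0]
    - [0,0,0,4,0,0,0]
    - [0,0,0,4,0,0,0]

```text
time_s: 13.88
tcp_pos: [0.4861, -0.0289, 0.1227]
ee_rot: [[0.108, -0.993, 0.049], [-0.859, -0.118, -0.498], [0.5, 0.011, -0.866]]
wrist_force: [-3.6, 7.0, -2.5]
gripper_width: 0.004
gripper_force: 3.8
```

```bash
python3 fl.py -1
```

```text
[ 0.48609883 -0.02887952  0.12267314] [-3.63233324  6.968952   -2.5148282 ]
flap -1 angle -0.02965466272058675 564 [0, 0, 46, 564, 174, 8, 0, 0, 0, 0, 0, 0, 0, 0, 0, 0, 0, 0, 0, 0, 0, 0, 0, 0, 0, 0, 0, 0, 0, 0, 0, 0]
```

>>> drive_tool:
  rows:
    - [0,0,0.5,4,0,0,0]
    - [0,0,0,5,0,0,0]
    - [0,0,-1,5,0,0,0]
    - [0,0,-1,5,0,0,0]

```text
time_s: 14.27
tcp_pos: [0.4865, -0.0307, 0.1425]
ee_rot: [[0.108, -0.993, 0.05], [-0.858, -0.118, -0.499], [0.501, 0.011, -0.865]]
wrist_force: [-1.4, 7.1, -0.6]
gripper_width: -0.0
gripper_force: 2.9
```

>>> drive_tool:
  rows:
    - [0,0,-1,5,0,0,0]
    - [0,0,-2,5,0,0,0]
    - [0,0,-2,5,0,0,0]

```text
time_s: 14.52
tcp_pos: [0.4867, -0.0361, 0.1579]
ee_rot: [[0.108, -0.993, 0.05], [-0.858, -0.119, -0.5], [0.502, 0.011, -0.865]]
wrist_force: [1.2, 3.6, 0.1]
gripper_width: 0.009
gripper_force: 1.7
```

>>> drive_tool:
  rows:
    - [0,0,-3,5,0,0,0]
    - [0,0,-3,4,0,0,0]
    - [0,0,-3,4,0,0,0]
    - [0,0,-3,4,0,0,0]
    - [0,0,-3,3,0,0,0]

```text
time_s: 14.93
tcp_pos: [0.4856, -0.0525, 0.1772]
ee_rot: [[0.107, -0.993, 0.047], [-0.857, -0.117, -0.501], [0.503, 0.013, -0.864]]
wrist_force: [1.0, 2.0, -0.3]
gripper_width: 0.005
gripper_force: 1.0
```

>>> drive_tool:
  rows:
    - [0,0,-4,3,0,0,0]
    - [0,1,-4,2,0,0,0]
    - [0,0,-4,2,0,0,0]
    - [0,1,-4,1,0,0,0]
    - [0,0,-4,1,0,0,0]

```text
time_s: 15.35
tcp_pos: [0.4878, -0.0724, 0.1859]
ee_rot: [[0.108, -0.993, 0.047], [-0.857, -0.117, -0.501], [0.503, 0.013, -0.864]]
wrist_force: [-0.0, 2.4, 0.4]
gripper_width: 0.007
gripper_force: 1.1
```

>>> drive_tool:
  rows:
    - [0,1,-4,1,0,0,0]
    - [0,0,-4,1,0,0,0]
    - [0,0,-4,1,0,0,0]
    - [0,1,-4,0,0,0,0]
    - [0,0,-4,0,0,0,0]

```text
time_s: 15.77
tcp_pos: [0.49, -0.0922, 0.189]
ee_rot: [[0.108, -0.993, 0.048], [-0.857, -0.117, -0.501], [0.503, 0.013, -0.864]]
wrist_force: [0.4, 2.1, 0.4]
gripper_width: 0.001
gripper_force: 1.2
```

>>> drive_tool:
  rows:
    - [0,0,-4,0,0,0,0]
    - [0,1,-4,0,0,0,0]
    - [0,0,-4,-1,0,0,0]
    - [0,0,-4,-1,0,0,0]
    - [0,0,0,0,0,0,0]

```text
time_s: 16.18
tcp_pos: [0.4905, -0.1086, 0.1866]
ee_rot: [[0.107, -0.993, 0.047], [-0.857, -0.116, -0.501], [0.503, 0.013, -0.864]]
wrist_force: [0.5, 2.3, -0.5]
gripper_width: 0.008
gripper_force: 0.8
```

```bash
python3 fl.py -1 1
```

```text
[ 0.49054053 -0.10857081  0.18664383] [ 0.45080616  2.34395557 -0.46060197]
flap -1 angle 1.74842178738849 327 [0, 0, 0, 0, 0, 0, 0, 0, 0, 0, 0, 0, 0, 0, 0, 0, 0, 0, 0, 0, 6, 327, 6, 0, 0, 0, 0, 0, 0, 0, 0, 0]
flap 1 angle 2.1533940663970363 295 [0, 0, 0, 0, 0, 0, 0, 0, 0, 0, 0, 0, 0, 0, 0, 0, 0, 0, 0, 0, 0, 0, 0, 0, 7, 295, 13, 0, 0, 0, 0, 0]
```

>>> drive_tool:
  rows:
    - [0,0,-3,-1,0,0,0]
    - [0,1,-4,-1,0,0,0]
    - [0,0,-4,-1.5,0,0,0]

```text
time_s: 16.53
tcp_pos: [0.4918, -0.1192, 0.1833]
ee_rot: [[0.108, -0.993, 0.048], [-0.857, -0.117, -0.501], [0.503, 0.013, -0.864]]
wrist_force: [-0.4, 2.0, 1.9]
gripper_width: 0.004
gripper_force: 1.2
```

>>> drive_tool:
  rows:
    - [0,0,-2,-1,0,0,0]
    - [0,0.5,-2,-1.2,0,0,0]

```text
time_s: 16.7
tcp_pos: [0.4922, -0.1233, 0.1812]
ee_rot: [[0.107, -0.993, 0.048], [-0.857, -0.117, -0.501], [0.503, 0.013, -0.864]]
wrist_force: [-1.0, 2.4, 1.7]
gripper_width: 0.004
gripper_force: 1.1
```

>>> drive_tool:
  rows:
    - [0,0,-1.6,-1,0,0,0]
    - [0,0,-1.4,-1,0,0,0]

```text
time_s: 16.87
tcp_pos: [0.4924, -0.1261, 0.1792]
ee_rot: [[0.108, -0.993, 0.048], [-0.857, -0.117, -0.501], [0.503, 0.013, -0.864]]
wrist_force: [0.1, 1.1, 1.6]
gripper_width: 0.004
gripper_force: 1.1
```

>>> drive_tool:
  rows:
    - [0,0,-1.3,-1,0,0,0]
    - [0,0,-1.2,-1,0,0,0]

```text
time_s: 17.03
tcp_pos: [0.4924, -0.1285, 0.1772]
ee_rot: [[0.108, -0.993, 0.048], [-0.857, -0.117, -0.501], [0.503, 0.013, -0.864]]
wrist_force: [0.9, 1.6, 2.3]
gripper_width: 0.005
gripper_force: 1.1
```

```bash
python3 fl.py -1
```

```text
[ 0.49240477 -0.12849168  0.17718426] [0.86684687 1.57116829 2.33493755]
flap -1 angle 2.175480478255152 440 [0, 0, 0, 0, 0, 0, 0, 0, 0, 0, 0, 0, 0, 0, 0, 0, 0, 0, 0, 0, 0, 0, 0, 0, 4, 440, 108, 0, 0, 0, 0, 0]
```

>>> drive_tool:
  rows:
    - [0,0,-1.3,-1,0,0,0]
    - [0,0.3,-1.3,-1,0,0,0]

```text
time_s: 17.25
tcp_pos: [0.4926, -0.1311, 0.1752]
ee_rot: [[0.108, -0.993, 0.048], [-0.857, -0.117, -0.501], [0.503, 0.013, -0.864]]
wrist_force: [-0.5, 0.9, 2.3]
gripper_width: 0.006
gripper_force: 1.2
```

>>> drive_tool:
  rows:
    - [0,0,-1.2,-1.1,0,0,0]
    - [0,0,-1.2,-1.1,0,0,0]

```text
time_s: 17.42
tcp_pos: [0.4927, -0.1335, 0.1729]
ee_rot: [[0.108, -0.993, 0.048], [-0.857, -0.117, -0.501], [0.503, 0.013, -0.864]]
wrist_force: [-0.3, 1.1, 3.1]
gripper_width: 0.007
gripper_force: 1.2
```

>>> drive_tool:
  rows:
    - [0,0.3,-1.1,-1.1,0,0,0]
    - [0,0,-1.1,-1.2,0,0,0]

```text
time_s: 17.58
tcp_pos: [0.4929, -0.1358, 0.1706]
ee_rot: [[0.108, -0.993, 0.048], [-0.857, -0.117, -0.501], [0.503, 0.013, -0.864]]
wrist_force: [0.7, 0.9, 2.3]
gripper_width: 0.001
gripper_force: 1.2
```

>>> drive_tool:
  rows:
    - [0,0,-1,-1.2,0,0,0]
    - [0,0,-1,-1.2,0,0,0]

```text
time_s: 17.75
tcp_pos: [0.4929, -0.1377, 0.1682]
ee_rot: [[0.108, -0.993, 0.048], [-0.857, -0.117, -0.501], [0.503, 0.013, -0.864]]
wrist_force: [1.3, 1.2, 2.2]
gripper_width: 0.0
gripper_force: 1.2
```

```bash
python3 fl.py -1
```

```text
[ 0.49290871 -0.13772656  0.16815446] [1.32581434 1.16801618 2.20304266]
flap -1 angle 2.429896453209275 475 [0, 0, 0, 0, 0, 0, 0, 0, 0, 0, 0, 0, 0, 0, 0, 0, 0, 0, 0, 0, 0, 0, 0, 0, 0, 0, 1, 109, 475, 14, 0, 0]
```

>>> drive_tool:
  rows:
    - [0,0.1,-0.8,-1,0,0,0]
    - [0,0.1,-0.8,-1,0,0,0]

```text
time_s: 17.97
tcp_pos: [0.493, -0.1393, 0.1662]
ee_rot: [[0.108, -0.993, 0.047], [-0.857, -0.117, -0.501], [0.503, 0.013, -0.864]]
wrist_force: [-0.1, 0.8, 2.0]
gripper_width: 0.002
gripper_force: 1.2
```

>>> drive_tool:
  rows:
    - [0,0.1,-0.6,-0.8,0,0,0]
    - [0,0,-0.6,-0.8,0,0,0]

```text
time_s: 18.13
tcp_pos: [0.4931, -0.1405, 0.1646]
ee_rot: [[0.108, -0.993, 0.047], [-0.857, -0.117, -0.501], [0.503, 0.013, -0.864]]
wrist_force: [0.1, 1.0, 1.6]
gripper_width: 0.006
gripper_force: 1.2
```

>>> drive_tool:
  rows:
    - [0,0,-0.6,-0.8,0,0,0]

```text
time_s: 18.22
tcp_pos: [0.4931, -0.1411, 0.1638]
ee_rot: [[0.108, -0.993, 0.048], [-0.857, -0.117, -0.501], [0.503, 0.013, -0.864]]
wrist_force: [0.9, 1.4, 2.1]
gripper_width: 0.007
gripper_force: 1.2
```

>>> drive_tool:
  rows:
    - [0,0,-0.6,-0.8,0,0,0]

```text
time_s: 18.3
tcp_pos: [0.4932, -0.1417, 0.163]
ee_rot: [[0.108, -0.993, 0.048], [-0.857, -0.117, -0.501], [0.503, 0.013, -0.864]]
wrist_force: [-0.1, 0.2, 1.6]
gripper_width: 0.003
gripper_force: 1.2
```

>>> drive_tool:
  rows:
    - [0,0,-0.5,-0.8,0,0,0]

```text
time_s: 18.38
tcp_pos: [0.4932, -0.1422, 0.1622]
ee_rot: [[0.108, -0.993, 0.048], [-0.857, -0.117, -0.501], [0.503, 0.013, -0.864]]
wrist_force: [0.2, -0.2, 2.7]
gripper_width: 0.008
gripper_force: 1.2
```

>>> drive_tool:
  rows:
    - [0,0,-0.5,-0.8,0,0,0]

```text
time_s: 18.47
tcp_pos: [0.4933, -0.1426, 0.1616]
ee_rot: [[0.108, -0.993, 0.048], [-0.857, -0.117, -0.501], [0.503, 0.013, -0.864]]
wrist_force: [-1.5, 1.6, 4.5]
gripper_width: 0.005
gripper_force: 2.8
```

```bash
python3 fl.py -1
```

```text
[ 0.49330842 -0.14262481  0.16160563] [-1.46162182  1.64942749  4.53829812]
flap -1 angle 2.595495354848559 332 [0, 0, 0, 0, 1, 0, 0, 0, 0, 0, 0, 0, 0, 0, 0, 0, 0, 0, 0, 0, 0, 0, 0, 0, 0, 0, 0, 0, 5, 332, 281, 1]
```

Both force signals show the stop was felt, at about 2.59 rad. Now I retreat and check.

>>> drive_tool:
  rows:
    - [0,0,2,4,0,0,0]
    - [0,0,5,10,0,0,0]
    - [0,0,10,20,0,0,0]
    - [0,0,15,30,0,0,0]
    - [0,0,15,30,0,0,0]

```text
time_s: 18.93
tcp_pos: [0.4916, -0.0954, 0.2552]
ee_rot: [[0.109, -0.993, 0.043], [-0.858, -0.116, -0.501], [0.503, 0.017, -0.864]]
wrist_force: [0.8, -0.1, 1.0]
gripper_width: 0.008
gripper_force: 0.0
```

>>> drive_tool:
  rows:
    - [0,0,10,20,0,0,0]
    - [0,0,0,0,0,0,0]
    - [0,0,0,0,0,0,0]
    - [0,0,0,0,0,0,0]
    - [0,0,0,0,0,0,0]

```text
time_s: 19.35
tcp_pos: [0.4921, -0.0862, 0.274]
ee_rot: [[0.109, -0.993, 0.044], [-0.857, -0.116, -0.502], [0.503, 0.016, -0.864]]
wrist_force: [0.8, -0.2, 0.7]
gripper_width: 0.009
gripper_force: 0.0
```

```bash
python3 fl.py 1 -1; python3 -c "
from h import *
save(capture('scene'),'s5')"
```

```text
[ 0.49208036 -0.08616374  0.27395652] [ 0.82114381 -0.2140894   0.70801216]
flap 1 angle 2.153925013575886 242 [0, 0, 0, 0, 0, 0, 0, 0, 0, 0, 0, 0, 0, 0, 0, 0, 0, 0, 0, 0, 0, 0, 0, 0, 14, 242, 14, 0, 0, 0, 0, 0]
flap -1 angle 2.574494004083591 562 [0, 0, 0, 0, 0, 0, 0, 0, 0, 0, 0, 0, 0, 0, 0, 0, 0, 0, 0, 0, 0, 0, 0, 0, 0, 0, 0, 0, 33, 562, 200, 1]
```

View pics/s5.png

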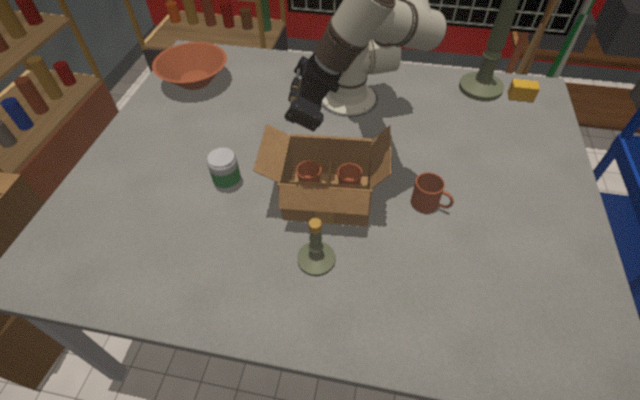

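Both flaps are folded back, at about (378,158) and (270,155). The arm is clear, and the mug (428,192), tin (224,168) and lamp (316,256) have not moved.

```bash
python3 -c "
from station import *
print(finish_job())"
```

```text
the job is handed in; nothing more can be done
None
```

I handed the job in with both flaps folded back to their felt stops (left about 2.15 rad, right about 2.57 rad), the mug, tin and lamp unmoved and the arm clear; the hand-in call returned no verdict.

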